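Blank off the meter openings and clear the bench

ROBOT

A 7-joint arm with a two-finger parallel gripper is mounted at the origin on the work surface. World frame = base frame: x ahead of the robot, y to its left, z up, the work surface at z = 0. Lengths are in m, angles in rad, forces in N, time in s.
With the tool pointing down it reaches from about 0.425 to 0.825 m from the base axis. Payload 3.6 kg.
Tool frame: the origin (TCP) lies where the fingers leave the gripper's body, on its centre line; the fingertips stand 73 mm ahead of it and the grasp point (between the pads) lies 54 mm ahead of it; z points along the fingers, y is the line along which they close (so a half turn about z gives the same grasp; the last joint's range is limited). The gripper opens to 85 mm and grips with 20 to 120 N. Pads are 22 mm wide; open, the fingers measure 114 mm over their backs; the gripper's body (76 mm by 85 mm) begins 54 mm behind the grasp point. The pads swing forward as they close: fully open they stand 13 mm farther back than shut.
Start: joints at [-1.294, 0.615, -0.013, 1.423, 0.008, 1.103, -0.04], TCP at [0.194, 0.62, 0.304] pointing down, gripper open.
Joint ranges: [-3.12, 3.12], [-0.3, 2.06], [-1.34, 1.32], [0.26, 2.42], [-1.36, 4.5], [0.01, 1.98], [-2.84, 2.84]. Speed limits (rad/s): [2.79, 2.79, 3.14, 3.14, 3.14, 3.14, 3.14].

INTERFACE

Orientations are given as a unit quaternion [x, y, z, w].
In Python, from station import arm gives the robot as it stands. Calls block until the motion is done:
- arm.movep(position, orientation): joint-space move of the TCP to a pose.
- arm.line_to(position, velocity=0.15, ori=None): straight line of the TCP; ori=None keeps the orientation; velocity is the mean speed in m/s.
- arm.move_j(angles): joint-space move.
- arm.move_gripper(opening, effort=None): opening from 0.0 (shut) to 1.0 (fully open); effort is the grip in N (None keeps the last); returns when the fingers have stopped.
- arm.pause(seconds).
- arm.ik(position, orientation): joint angles nearest the present ones, or None.
- arm.snapshot(name): name is "scene" or "side" or "wrist"; returns the picture (384x512x3 uint8, blue, green, red); there is no depth.
- arm.camera_info(name): a dict with "fx", "fy", "cx", "cy" (pixels), "dist_coeffs" ([k1, k2, p1, p2, k3] as OpenCV has them; the pictures are not rectified), "R" (3x3) and "t" (3): a world point X has camera coordinates R X + t; the wrist camera has in their place "T_tool_cam" (4x4, takes a point from camera to tool coordinates, whose origin is the TCP and whose axes are the flange's). Camera axes: x right, y down, z forward; pixel columns grow to the right and rows downward; lengths in m; the calibration is good to about 2 mm. A picture is of the moment at which its call begins: read the wrist's pose just before it. camera_info takes no time and is no camera call.
A pose or a line that the arm cannot do raises arm.MotionError and nothing moves.
- arm.finish_job(): hands the job in; it is judged then, once.
Readings, each from a call of its own:
- arm.read_time(): time.
- arm.read_joint_positions(): joint angles.
- arm.read_dq(): joint speeds.
- arm.read_effort(): joint torques, N m.
- arm.read_tool_pos(): TCP position.
- arm.read_eef_rot(): TCP orientation.
- arm.read_ft_force(): force on the tool from outside, world axes, zero at the start.
- arm.read_wrist_torque(): the same for the moment, N m.
- arm.read_opening(): opening from 0.0 (shut) to 1.0 (fully open).
- arm.read_finger_force(): force on a finger pad.
Only numpy, scipy, OpenCV 4.12 (cv2) and the standard library are available. Lean on these libraries where they do the work, as an engineer would, in place of code of your own. Each camera call takes 0.05 s, during which the arm holds its last target. There are 200 camera calls.

TASK

The old meters are out of the station power box: set each blanking plug on the bench in an opening of its top panel and, holding the wooden press block, press it straight down until it snaps fully home with its head flat on the panel; do not push the plugs in with bare fingers. When all the plugs are home, put the two removed meters and the press block in the open top drawer of the tool chest and slide the drawer fully shut. Leave the mug, screwdriver, microphone and roll of tape where they are.

Things in the scene. Friction and masses are not known exactly. Their poses are not given: they have to be found in the camera images.
- box: station power box lying on its back, fixed: grey case 140 mm (x) by 340 mm (y), 70 mm high, with an aluminium panel on top that has three round openings in a row along y at -90, 0 and +90 mm. Origin at the centre of its underside, z up
- opening0 (a point): centre of one of the box's three round openings, 53 mm across, at the panel's upper surface. A plug set in lightly rests on three sprung detents with its origin 14 mm below this point, head 12 mm clear of the panel; about 9 to 15 N straight down snaps it home 12 mm lower, head flat on the panel, origin 26 mm below this point
- opening1 (a point): centre of one of the box's three round openings, 53 mm across, at the panel's upper surface. A plug set in lightly rests on three sprung detents with its origin 14 mm below this point, head 12 mm clear of the panel; about 9 to 15 N straight down snaps it home 12 mm lower, head flat on the panel, origin 26 mm below this point
- opening2 (a point): centre of one of the box's three round openings, 53 mm across, at the panel's upper surface. A plug set in lightly rests on three sprung detents with its origin 14 mm below this point, head 12 mm clear of the panel; about 9 to 15 N straight down snaps it home 12 mm lower, head flat on the panel, origin 26 mm below this point
- plug0: round grey plastic blanking plug, 36 mm tall, 60 g, origin at its underside's centre, z up. Head 64 mm across, 26 to 36 mm above the origin: grip it here. Below: neck 43 mm across (19 to 26 mm), snap ridge 51 mm (17 to 18 mm), a 43 mm pilot (4 to 10 mm) bevelled to 34 mm at the underside. Starts head up on the bench. All alike, any fits any opening. 2 or 3 are present (None if absent)
- plug1: round grey plastic blanking plug, 36 mm tall, 60 g, origin at its underside's centre, z up. Head 64 mm across, 26 to 36 mm above the origin: grip it here. Below: neck 43 mm across (19 to 26 mm), snap ridge 51 mm (17 to 18 mm), a 43 mm pilot (4 to 10 mm) bevelled to 34 mm at the underside. Starts head up on the bench. All alike, any fits any opening. 2 or 3 are present (None if absent)
- plug2: round grey plastic blanking plug, 36 mm tall, 60 g, origin at its underside's centre, z up. Head 64 mm across, 26 to 36 mm above the origin: grip it here. Below: neck 43 mm across (19 to 26 mm), snap ridge 51 mm (17 to 18 mm), a 43 mm pilot (4 to 10 mm) bevelled to 34 mm at the underside. Starts head up on the bench. All alike, any fits any opening. 2 or 3 are present (None if absent)
- meter0: panel meter taken out of the box, 42 mm tall, lying dial up: square 66 x 66 mm black bezel with white dial (30 to 42 mm above the origin: grip it here, across either pair of sides) on a round barrel 54 mm across. Origin at the centre of the barrel's underside; x, y along the bezel's sides. 0.13 to 0.25 kg
- meter1: panel meter taken out of the box, 42 mm tall, lying dial up: square 66 x 66 mm black bezel with white dial (30 to 42 mm above the origin: grip it here, across either pair of sides) on a round barrel 54 mm across. Origin at the centre of the barrel's underside; x, y along the bezel's sides. 0.13 to 0.25 kg
- pusher: press block, 72 mm tall, standing upright on the bench: a turned wooden handle 33 mm across (from 20 to 64 mm above the origin; grip it here from above) on a black rubber foot 52 mm across and 12 mm thick, whose flat underside presses the plugs. Origin at the centre of that underside, z up along the handle. 0.2 to 0.42 kg
- chest_drawer0 (a joint): top drawer of the tool chest: 0 is shut, larger is further open (m); starts 0.12 to 0.15 open, about 1 N of friction. The chest is fixed, blue steel with aluminium drawer fronts, 260 mm deep, 360 mm wide, 220 mm high; the drawers open towards the robot
- drawer_floor (a point): on the top drawer's inner floor, at the middle of the foot of its front wall; moves with it. x points into the chest (the way it shuts), y along its width. Inside, x runs 0 to 215 mm and y -159 to +159 mm, walls 6 mm thick and 78 mm high. What lies at x below the drawer's opening less 10 mm is clear of the chest's top, whose underside is 88 mm and upper side 100 mm above this floor
- chest_drawer0_handle (a point): middle of the top drawer's steel bar handle: a level bar 120 mm long, 35 mm out from the drawer front towards the robot, about 60 mm above the drawer floor. Pushing it along the drawer's x shuts the drawer
- mug: white mug, 80 mm across, 90 mm high; a bystander. Origin at the centre of its foot
- screwdriver: screwdriver 200 mm long lying on the bench to the right of the box along its own x; a bystander. Origin under its middle
- mic: black hand microphone, 75 x 55 x 30 mm, on the bench close to the robot; a bystander. Origin under its centre
- tape: roll of grey tape, 90 mm across, 25 mm high, on top of the tool chest; a bystander. Origin under its centre

How it is judged:
On the way, in this order (a step that is already met when the one before it is completed fails the run):
1. the press block presses a plug past its snap ridge ((((horizontal distance between plug0 and opening0 below 0.008 m or horizontal distance between plug0 and opening1 below 0.008 m or horizontal distance between plug0 and opening2 below 0.008 m) and z of plug0 in the frame of box between 0.04 and 0.05 m and contact force between pusher and plug0 above 3 N) or ((horizontal distance between plug1 and opening0 below 0.008 m or horizontal distance between plug1 and opening1 below 0.008 m or horizontal distance between plug1 and opening2 below 0.008 m) and z of plug1 in the frame of box between 0.04 and 0.05 m and contact force between pusher and plug1 above 3 N) or ((horizontal distance between plug2 and opening0 below 0.008 m or horizontal distance between plug2 and opening1 below 0.008 m or horizontal distance between plug2 and opening2 below 0.008 m) and z of plug2 in the frame of box between 0.04 and 0.05 m and contact force between pusher and plug2 above 3 N))).
2. every plug present is pressed fully home in an opening ((horizontal distance between plug0 and opening0 below 0.004 m or horizontal distance between plug0 and opening1 below 0.004 m or horizontal distance between plug0 and opening2 below 0.004 m) and z of plug0 in the frame of box between 0.04 and 0.0465 m and angle between each of plug0, plug1, plug2's own z axis and vertical below 0.08 rad and (horizontal distance between plug1 and opening0 below 0.004 m or horizontal distance between plug1 and opening1 below 0.004 m or horizontal distance between plug1 and opening2 below 0.004 m) and z of plug1 in the frame of box between 0.04 and 0.0465 m and (horizontal distance between plug2 and opening0 below 0.004 m or horizontal distance between plug2 and opening1 below 0.004 m or horizontal distance between plug2 and opening2 below 0.004 m) and z of plug2 in the frame of box between 0.04 and 0.0465 m), for 0.2 s.
3. the press block and both removed meters lie in the top drawer, let go (x of meter0 in the frame of drawer_floor between -0.006 and 0.22 m and y of meter0 in the frame of drawer_floor between -0.165 and 0.165 m and z of meter0 in the frame of drawer_floor between -0.012 and 0.07 m and x of meter1 in the frame of drawer_floor between -0.006 and 0.22 m and y of meter1 in the frame of drawer_floor between -0.165 and 0.165 m and z of meter1 in the frame of drawer_floor between -0.012 and 0.07 m and x of pusher in the frame of drawer_floor between -0.006 and 0.22 m and y of pusher in the frame of drawer_floor between -0.165 and 0.165 m and z of pusher in the frame of drawer_floor between -0.012 and 0.07 m and contact force between the fingers and meter0 below 0.1 N and contact force between the fingers and meter1 below 0.1 N and contact force between the fingers and pusher below 0.1 N), for 0.2 s.
At the end, for the whole second after the job is handed in: Every plug present is home in an opening (centred within 4 mm, within 2.5 mm of fully down, level within 0.08 rad); the press block and both meters lie inside the top drawer; the drawer is shut to within 6 mm; everything is at rest (all of step 2 and x of meter0 in the frame of drawer_floor between -0.006 and 0.22 m and y of meter0 in the frame of drawer_floor between -0.165 and 0.165 m and z of meter0 in the frame of drawer_floor between -0.012 and 0.07 m and x of meter1 in the frame of drawer_floor between -0.006 and 0.22 m and y of meter1 in the frame of drawer_floor between -0.165 and 0.165 m and z of meter1 in the frame of drawer_floor between -0.012 and 0.07 m and x of pusher in the frame of drawer_floor between -0.006 and 0.22 m and y of pusher in the frame of drawer_floor between -0.165 and 0.165 m and z of pusher in the frame of drawer_floor between -0.012 and 0.07 m and value of joint chest_drawer0 below 0.006 m and linear speed of each of plug0, plug1, plug2, meter0, meter1, pusher below 0.03 m/s); the robot touches nothing.
It fails at once if a plug is pushed down into its opening with the gripper's own fingers (((horizontal distance between plug0 and opening0 below 0.012 m or horizontal distance between plug0 and opening1 below 0.012 m or horizontal distance between plug0 and opening2 below 0.012 m) and z of plug0 in the frame of box below 0.049 m and contact force between the fingers and plug0 above 3 N) or ((horizontal distance between plug1 and opening0 below 0.012 m or horizontal distance between plug1 and opening1 below 0.012 m or horizontal distance between plug1 and opening2 below 0.012 m) and z of plug1 in the frame of box below 0.049 m and contact force between the fingers and plug1 above 3 N) or ((horizontal distance between plug2 and opening0 below 0.012 m or horizontal distance between plug2 and opening1 below 0.012 m or horizontal distance between plug2 and opening2 below 0.012 m) and z of plug2 in the frame of box below 0.049 m and contact force between the fingers and plug2 above 3 N)).
It fails at once if the mug, screwdriver, microphone or roll of tape is moved more than 30 mm or knocked over (distance of any of mug, screwdriver, mic, tape from where it was at the start of the episode above 0.03 m).
Of plug0, plug1, plug2 only 2 to 3 are there at a start; the rules pass over those that are not, and their reading is None.
At some moment in a run one of plug0, plug1, plug2, meter0, meter1, pusher may be knocked a few centimetres aside while the robot is not near it.
Once in a run the grip may slacken for a moment while it holds something.
It also fails if it takes over 210 s, if anything falls off the work surface, if the arm or the gripper's body presses on something with over 40 N, if the wrist force passes 120 N, or if a joint passes its speed limit or range.

## Working session

There is one attempt and no reset: what is moved stays moved. The work goes in short steps, each a Python script; the robot and the scene stay as the last script left them, time stands still between calls to the robot, and variables do not carry over. Pictures are saved under pics/ and viewed, at most 14 in all, crops included, and the job is handed in when it is done.

```bash
ls; mkdir -p pics; python3 - <<'E'
from station import arm
import cv2,numpy as np
for n in("scene","side","wrist"):
    cv2.imwrite(f"pics/{n}0.png",arm.snapshot(n)); i=arm.camera_info(n); print(n,i)
print(arm.read_time(),arm.read_tool_pos(),arm.read_eef_rot())
E
```

```text
pics
station.py
scene {'fx': 395.53879166433813, 'fy': 395.53879166433813, 'cx': 259.37109071138485, 'cy': 193.10577845031, 'dist_coeffs': array([-0.12746274,  0.        ,  0.        ,  0.        ,  0.        ]), 'R': array([[ 0.65201393,  0.75820449,  0.00194422],
       [ 0.60558566, -0.5192238 , -0.60305278],
       [-0.45622784,  0.39437621, -0.79769892]]), 't': array([-0.33260212, -0.28564733,  1.44784847])}
side {'fx': 359.4713708178074, 'fy': 359.4713708178074, 'cx': 254.75332091389262, 'cy': 195.1308388143404, 'dist_coeffs': array([-0.04023852,  0.        ,  0.        ,  0.        ,  0.        ]), 'R': array([[-0.98746421, -0.15705826, -0.01572078],
       [-0.07981135,  0.58274348, -0.80872751],
       [ 0.13617852, -0.79733477, -0.58797336]]), 't': array([0.55249302, 0.20375197, 0.96589437])}
wrist {'fx': 284.3954505830027, 'fy': 284.3954505830027, 'cx': 256.2029413641255, 'cy': 193.31576236914822, 'dist_coeffs': array([-0.04391867,  0.        ,  0.        ,  0.        ,  0.        ]), 'T_tool_cam': array([[-4.53694296e-04, -9.44826211e-01, -3.27571711e-01,
         8.45072849e-02],
       [ 9.99999478e-01, -1.28671454e-04, -1.01389066e-03,
        -1.90332640e-04],
       [ 9.15801340e-04, -3.27572000e-01,  9.44825776e-01,
        -7.10343468e-02],
       [ 0.00000000e+00,  0.00000000e+00,  0.00000000e+00,
         1.00000000e+00]])}
0.15 [0.19369877 0.62000716 0.30296405] [ 1.50811560e-01  9.88562003e-01 -1.00903218e-03 -1.43432625e-04]
```

View pics/scene0.png

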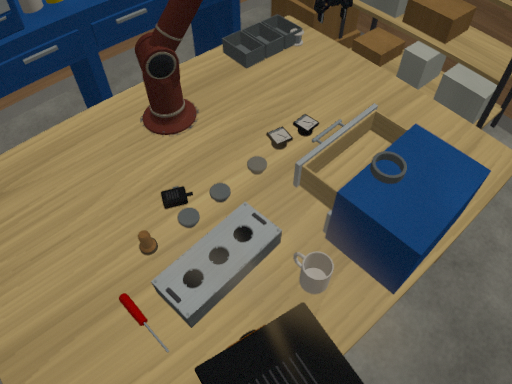

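View pics/side0.png

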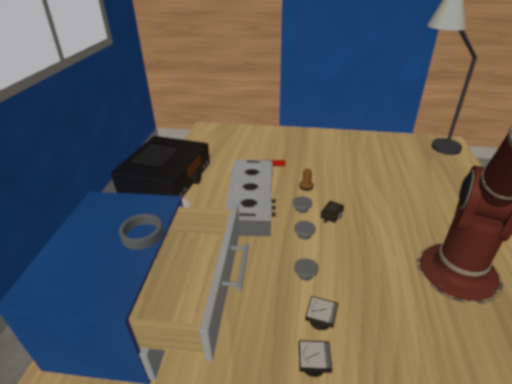

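The scene view shows the following (u,v):
- Plugs at about (189,217), (220,192) and (257,165).
- Meters at (280,137) and (306,125).
- Press block at (147,240).
- Openings at (193,281), (219,256) and (243,234).
- Open drawer at upper right and the mug at (316,270).

The side view shows the same items: plugs at (302,204), (305,230), (306,268), meters at (321,308), (315,353), and openings at (252,172), (251,187), (249,207). I'll triangulate from these two views.

```bash
cat > h.py <<'E'
from station import arm
import cv2, numpy as np
from scipy.spatial.transform import Rotation as Rot
INFO={n:arm.camera_info(n) for n in("scene","side","wrist")}
def cam(n,pose=None):
    """K, dist, R, t (world->camera); pose=(tool pos, quat) for the wrist"""
    i=INFO[n]; K=np.array([[i["fx"],0,i["cx"]],[0,i["fy"],i["cy"]],[0,0,1]])
    if n!="wrist": return K,i["dist_coeffs"],np.array(i["R"]),np.array(i["t"])
    T=np.eye(4); T[:3,:3]=Rot.from_quat(pose[1]).as_matrix(); T[:3,3]=pose[0]
    W=np.linalg.inv(T@i["T_tool_cam"]); return K,i["dist_coeffs"],W[:3,:3],W[:3,3]
def tri(views):
    """views: [(cam,pixel)...] -> point, rms pixel residual"""
    A=[]
    for (K,d,R,t),p in views:
        u,v=cv2.undistortPoints(np.array([[p]],float),K,d)[0,0]; P=np.c_[R,t]
        A+=[u*P[2]-P[0],v*P[2]-P[1]]
    X=np.linalg.svd(np.array(A))[2][-1]; X=X[:3]/X[3]
    r=[proj(c,X)-np.array(p) for c,p in views]
    return X,np.sqrt(np.mean(np.square(r)))
def proj(c,X):
    K,d,R,t=c; return cv2.projectPoints(np.array(X,float).reshape(1,3),cv2.Rodrigues(R)[0],t,K,d)[0].reshape(2)
def plane(c,p,z):
    K,d,R,t=c; u,v=cv2.undistortPoints(np.array([[p]],float),K,d)[0,0]
    D=R.T@np.array([u,v,1]); C=-R.T@t; return C+D*(z-C[2])/D[2]
def down(a):
    """tool pointing down, closing line (tool y) at world angle a"""
    c,s=np.cos(a),np.sin(a)
    return Rot.from_matrix(np.array([[s,c,0],[-c,s,0],[0,0,-1]])).as_quat()
def shot(name):
    p=(arm.read_tool_pos(),arm.read_eef_rot()); return arm.snapshot(name),cam(name,p)
E
python3 - <<'E'
from h import *
s,d=cam("scene"),cam("side")
for n,a,b in [("plug",(189,217),(302,204)),("plug",(220,191),(305,229)),("plug",(257,164),(306,268)),
 ("m",(279,136),(322,308)),("m",(306,124),(314,353)),("pushtop",(144,236),(307,171)),
 ("op",(193,281),(252,172)),("op",(219,256),(251,187)),("op",(243,234),(249,207)),
 ("handleends",(317,139),(235,286)),("handle2",(341,122),(246,246)),("mug?",(316,260),(190,200))]:
    X,e=tri([(s,a),(d,b)]); print(n,X.round(3),round(e,1),np.hypot(*X[:2]).round(3))
E
```

```text
plug [ 0.435 -0.206  0.025] 0.1 0.481
plug [ 0.42  -0.08   0.028] 0.0 0.428
plug [0.41  0.076 0.028] 0.0 0.417
m [0.37  0.206 0.04 ] 0.4 0.423
m [0.385 0.32  0.037] 0.5 0.5
pushtop [ 0.429 -0.347  0.064] 0.4 0.552
op [ 0.622 -0.32   0.06 ] 0.6 0.699
op [ 0.609 -0.227  0.061] 0.4 0.65
op [ 0.597 -0.132  0.053] 0.3 0.611
handleends [0.543 0.23  0.129] 6.5 0.589
handle2 [0.558 0.235 0.232] 6.9 0.605
mug? [ 0.781 -0.068  0.103] 4.6 0.784
```

```bash
python3 - <<'E'
import cv2
a=cv2.imread("pics/scene0.png")[90:240,240:440]; cv2.imwrite("pics/drawer_crop.png",cv2.resize(a,None,fx=4,fy=4,interpolation=cv2.INTER_CUBIC))
E
python3 - <<'E'
from h import *
import pickle
s,d=cam("scene"),cam("side")
for a,b in [((317,139),(246,246)),((341,122),(235,286))]: print(tri([(s,a),(d,b)]))
V=[]
for p in [(0.45,0.25,0.36),(0.50,0.10,0.36),(0.5,-0.12,0.36),(0.52,-0.28,0.36)]:
    j=arm.ik(p,down(np.pi/2)); 
    print(p,None if j is None else np.round(j,2))
    try: arm.movep(p,down(np.pi/2))
    except arm.MotionError as e: print(e); continue
    arm.pause(0.3); V.append(shot("wrist")+(p,))
pickle.dump(V,open("v.pkl","wb")); print(arm.read_time())
rows=[cv2.resize(v[0],(400,300),interpolation=cv2.INTER_AREA) for v in V]
while len(rows)<4: rows.append(rows[0]*0)
cv2.imwrite("pics/wr.png",np.vstack([np.hstack(rows[:2]),np.hstack(rows[2:4])]))
for x,y,z in [(.41,.076,.02),(.37,.206,.03),(.37,.206,.2)]:
  for a in (np.pi/2,0,.8,-.8): print(x,y,arm.ik((x,y,z+.06),down(a)) is not None)
E
```

```text
(array([0.55100322, 0.17671821, 0.18497128]), np.float64(0.9113054734565584))
(array([0.55001649, 0.28576587, 0.18263562]), np.float64(0.15817494719995032))Traceback (most recent call last):
  File "<stdin>", line 7, in <module>
  File "h.py", line 28, in down
    return Rot.from_matrix(np.array([[s,c,0],[-c,s,0],[0,0,-1]])).as_quat()
           ~~~~~~~~~~~~~~~^^^^^^^^^^^^^^^^^^^^^^^^^^^^^^^^^^^^^^^
  File "scipy/spatial/transform/_rotation.pyx", line 1143, in scipy.spatial.transform._rotation.Rotation.from_matrix
ValueError: Non-positive determinant (left-handed or null coordinate frame) in rotation matrix 0: [[ 1.000000e+00  6.123234e-17  0.000000e+00]
 [-6.123234e-17  1.000000e+00  0.000000e+00]
 [ 0.000000e+00  0.000000e+00 -1.000000e+00]].
```

```bash
sed -i 's/\[\[s,c,0\],\[-c,s,0\]/[[-s,c,0],[c,s,0]/' h.py; python3 - <<'E'
from h import *
import pickle
V=[]
for p in [(0.45,0.25,0.36),(0.50,0.10,0.36),(0.5,-0.12,0.36),(0.52,-0.28,0.36)]:
    try: arm.movep(p,down(np.pi/2))
    except arm.MotionError as e: print(e); continue
    print(np.round(arm.read_joint_positions(),2))
    arm.pause(0.3); V.append(shot("wrist")+(p,))
pickle.dump(V,open("v.pkl","wb")); print(arm.read_time())
rows=[cv2.resize(v[0],(400,300),interpolation=cv2.INTER_AREA) for v in V]
while len(rows)<4: rows.append(rows[0]*0)
cv2.imwrite("pics/wr.png",np.vstack([np.hstack(rows[:2]),np.hstack(rows[2:4])]))
for x,y,z in [(.41,.076,.03),(.37,.206,.03),(.37,.206,.2),(.42,-.08,.03)]:
  print(x,y,[arm.ik((x,y,z+.06),down(a)) is not None for a in (np.pi/2,0,.8,-.8)])
E
```

```text
[-0.56  0.35  0.01  1.72 -0.01  1.07  1.03]
[-0.29  0.34  0.07  1.74 -0.03  1.06  1.36]
[ 0.09  0.35  0.14  1.73 -0.06  1.07  1.82]
[ 0.34  0.48  0.18  1.52 -0.09  1.15  2.11]
5.4583
0.41 0.076 [True, True, True, True]
0.37 0.206 [True, True, True, True]
0.37 0.206 [True, True, True, True]
0.42 -0.08 [True, True, True, True]
```

View pics/wr.png

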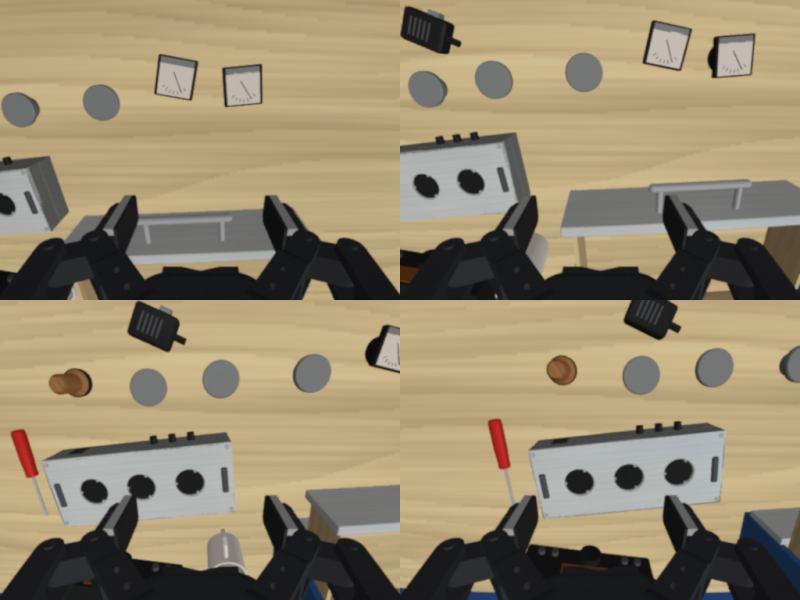

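The wrist views show three plugs, two meters, the press block and the box with all three openings. Panel 4 has the press block at about (562,370) in the montage and the openings at (580,481), (629,477) and (678,472). I'll extract these by segmentation and triangulate.

```bash
cat >> h.py <<'E'
def blob(img,c,X,kind,win=45):
    """centre of the object expected at world X; kind plug/hole/meter/wood. Returns pixel, ellipse/rect"""
    u,v=proj(c,X); H,W=img.shape[:2]
    if not(12<u<W-12 and 12<v<H-12): return None
    hsv=cv2.cvtColor(img,cv2.COLOR_BGR2HSV)
    S,Vv=hsv[...,1].astype(int),hsv[...,2].astype(int)
    if kind=="plug": m=(S<45)&(Vv>85)&(Vv<175)
    if kind=="hole": m=(Vv<75)
    if kind=="meter": m=(S<60)&(Vv>140)
    if kind=="wood": m=(S>115)&(Vv<200)
    m=m.astype(np.uint8)*255; w=np.zeros_like(m); cv2.circle(w,(int(u),int(v)),win,255,-1); m&=w
    m=cv2.morphologyEx(m,cv2.MORPH_OPEN,np.ones((3,3)))
    cs=[q for q in cv2.findContours(m,cv2.RETR_EXTERNAL,cv2.CHAIN_APPROX_NONE)[0] if cv2.contourArea(q)>120]
    if not cs: return None
    q=min(cs,key=lambda q:np.hypot(*(q[:,0].mean(0)-(u,v))))
    x,y,ww,hh=cv2.boundingRect(q)
    if x<3 or y<3 or x+ww>W-3 or y+hh>H-3: return None
    if kind=="meter": e=cv2.minAreaRect(q)
    else: e=cv2.fitEllipse(cv2.convexHull(q))
    return e
E
python3 - <<'E'
from h import *
import pickle
V=pickle.load(open("v.pkl","rb"))
T=[("plug",.435,-.206,.036),("plug",.42,-.08,.036),("plug",.41,.076,.036),("meter",.37,.206,.042),("meter",.385,.32,.042),("wood",.429,-.347,.07),
("hole",.622,-.32,.07),("hole",.609,-.227,.07),("hole",.597,-.132,.07)]
for k,*X in T:
    vs=[]
    for img,c,p in V:
        e=blob(img,c,X,k)
        if e: vs.append((c,e[0])); print("   ",np.round(e[0],1),np.round(e[1],1),round(e[2]), plane(c,e[0],X[2]).round(4)[:2])
    if len(vs)>1: P,r=tri(vs); print(k,P.round(4),round(r,2))
E
```

```text
[ 33.9 113.8] [41.3 51.2] 132 [ 0.4366 -0.2064]
    [189.6 111.5] [45.3 48.3] 145 [ 0.4366 -0.2088]
    [308.7  96. ] [46.1 49.3] 25 [ 0.4367 -0.2098]
plug [ 0.4368 -0.2094  0.0323] 0.11
    [119.7 101.6] [44.4 50.5] 137 [ 0.4225 -0.0823]
    [282.5 100.7] [46.  48.5] 14 [ 0.4227 -0.0843]
    [403.3  86.1] [43.8 50.5] 26 [ 0.4226 -0.0848]
plug [ 0.4226 -0.0837  0.0334] 0.14
    [129.1 130.8] [43.  47.9] 133 [0.411  0.0745]
    [235.2  92.2] [46.6 49.3] 167 [0.4114 0.0731]
    [400.2  93.1] [43.9 50.1] 26 [0.4113 0.0723]
plug [0.4113 0.0733 0.0337] 0.13
    [223.6 102.5] [43.8 40.8] 9 [0.3743 0.2072]
    [341.8  61.3] [44.7 45.9] 13 [0.3735 0.2087]
meter [0.3741 0.2076 0.0459] 0.07
    [311.2 112.7] [40.4 43.5] 86 [0.387  0.3228]
    [428.5  74.5] [45. 45.] 90 [0.387  0.3233]
meter [0.387  0.3226 0.0432] 0.04
    [ 89.1 106.2] [35.9 51.9] 93 [ 0.4274 -0.326 ]
    [206.5  89.6] [35.2 37.4] 115 [ 0.4296 -0.3389]
wood [ 0.4287 -0.3442  0.0383] 0.18
    [120.4 244.4] [27.  34.8] 120 [ 0.62  -0.316]
    [229.1 232.4] [30.  34.9] 98 [ 0.6199 -0.3171]
hole [ 0.6213 -0.3174  0.0674] 0.06
    [ 33.2 237.6] [24.4 35.1] 130 [ 0.6099 -0.226 ]
    [174.5 252.6] [41.4 61.3] 22 [ 0.6327 -0.2379]
    [292.5 226.1] [30.7 35.3] 76 [ 0.6098 -0.228 ]
hole [ 0.6166 -0.2302  0.0715] 5.05
    [ 90.3 232.2] [27.  35.5] 126 [ 0.6001 -0.1369]
    [242.6 232.8] [30.5 34.6] 94 [ 0.6   -0.138]
    [356.  219.7] [30.1 36.2] 61 [ 0.6    -0.1394]
hole [ 0.6012 -0.1384  0.0677] 0.07
```

```bash
cat >> h.py <<'E'
A=0.111
def model(kind,X,yaw=0):
    t=np.linspace(0,2*np.pi,60); c=np.c_[np.cos(t),np.sin(t)]; o=np.ones((60,1))
    x,y=X[:2]
    cyl=lambda r,zs:np.vstack([np.c_[c*r+(x,y),o*z] for z in zs])
    return {"plug":lambda:cyl(.032,(.026,.036)),"hole":lambda:cyl(.0265,(.07,)),"wood":lambda:cyl(.0165,(.064,))}[kind]()
def fit(img,c,X,kind,win=70,it=4):
    X=np.array(X,float)
    e=blob(img,c,X,kind,win)
    if e is None: return None
    for _ in range(it):
        K,d,R,t=c; P=cv2.projectPoints(model(kind,X),cv2.Rodrigues(R)[0],t,K,d)[0]
        m=cv2.fitEllipse(cv2.convexHull(P.astype(np.float32)))
        X[:2]+=(plane(c,e[0],X[2])-plane(c,m[0],X[2]))[:2]
    return X,np.array(e[1]),np.array(m[1])
def hover(X,kind,h,a=A):
    arm.movep((X[0],X[1],h),down(a)); arm.pause(.3); img,c=shot("wrist"); return img,c,fit(img,c,X,kind)
E
python3 - <<'E'
from h import *
import pickle
arm.move_gripper(0.78)
D={}
for i,X in enumerate([(.62,-.3172,.07),(.61,-.2278,.07),(.6,-.138,.07)]):
    img,c,f=hover(X,"hole",.26); D["h%d"%i]=(img,c); print("hole",[np.round(q,4) for q in f] if f else f)
X=(.4227,-.084,.036)
img,c,f=hover(X,"plug",.23); D["p1"]=(img,c); print("plug",[np.round(q,4) for q in f] if f else f)
arm.movep((.50,.02,.16),down(A)); arm.line_to((.50,.02,.095)); arm.pause(.2)
f0=arm.read_ft_force(); print(f0)
z=.095
while z>.05:
    z-=.002; arm.line_to((.50,.02,z),velocity=.03)
    if arm.read_ft_force()[2]-f0[2]>2: break
print("touch",z,arm.read_tool_pos(),arm.read_ft_force(),arm.read_opening(),arm.read_time())
arm.line_to((.50,.02,.16))
pickle.dump(D,open("d.pkl","wb"))
cv2.imwrite("pics/h.png",np.vstack([np.hstack([cv2.resize(D[k][0],(400,300)) for k in r]) for r in (("h0","h1"),("h2","p1"))]))
E
```

```text
hole [array([ 0.6209, -0.3157,  0.07  ]), array([48.6362, 51.7785]), array([52.4126, 54.9458])]
hole [array([ 0.611 , -0.2262,  0.07  ]), array([49.0816, 51.9598]), array([52.681 , 55.1503])]
hole [array([ 0.6011, -0.1369,  0.07  ]), array([49.0342, 52.268 ]), array([52.6276, 55.1157])]
plug [array([ 0.4228, -0.0835,  0.036 ]), array([61.8706, 63.3893]), array([64.6176, 65.4299])]
[-0.06535749  0.40367419 -0.58982679]
touch 0.06499999999999997 [0.50019541 0.01998481 0.06591898] [-0.03385415 -0.21965087  7.98735135] 0.7729171533675735 15.1917
```

View pics/h.png

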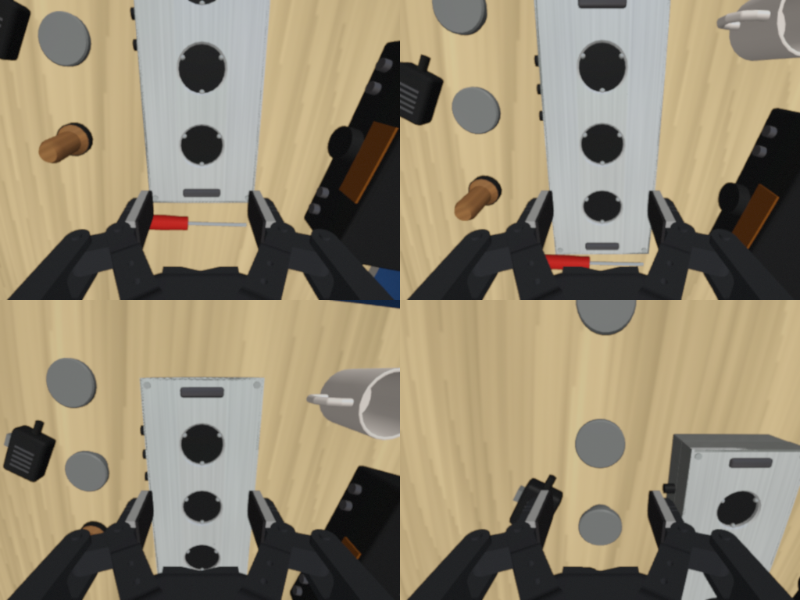

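The panel holes fit at (0.621,-0.316), (0.611,-0.226) and (0.601,-0.137), spaced 90 mm apart as specified. The fingertips reach 66 mm ahead of the TCP at this opening. The microphone sits close to the right-hand plug. I'll set the first plug now.

```bash
cat >> h.py <<'E'
HOLES=[np.array(p) for p in((.6210,-.3158),(.6110,-.2262),(.6011,-.1369))]
def go(x,y,h=.27,a=A): arm.movep((x,y,h),down(a))
def step_down(x,y,z0,z1,lim,dz=.001,vel=.03):
    """creep from z0 to z1, stop at lim N upward push over the start; returns z, force"""
    arm.line_to((x,y,z0),velocity=.12); arm.pause(.2); f0=arm.read_ft_force()[2]; z=z0; f=0
    while z>z1+1e-6:
        z=max(z-dz,z1); arm.line_to((x,y,z),velocity=vel); f=arm.read_ft_force()[2]-f0
        if f>lim: break
    return z,f
def pick_plug(X,a=A,op=.9):
    arm.move_gripper(op,40); img,c,f=hover(X,"plug",.23,a)
    if f is None or np.hypot(*(f[0][:2]-X[:2]))>.015: print("plug not as expected",f); return None
    x,y=f[0][:2]; arm.line_to((x,y,.14)); arm.line_to((x,y,.087),velocity=.08)
    arm.move_gripper(.5,40); o=arm.read_opening(); arm.line_to((x,y,.25)); print("picked",(x,y),o,arm.read_opening(),arm.read_finger_force()); return o
def set_plug(h,a=A):
    x,y=HOLES[h]; go(x,y,.25,a); print("hold",arm.read_opening()); r=step_down(x,y,.156,.1425,3); print("set",r,arm.read_opening(),arm.read_tool_pos())
    return r
def release(h):
    arm.move_gripper(.9); p=arm.read_tool_pos(); arm.line_to((p[0],p[1],.26)); arm.pause(.1)
E
python3 - <<'E'
from h import *
import pickle
D=pickle.load(open("d.pkl","rb")); c=D["p1"][1]
# mic extents: 400x300 montage coords of corners
for p in [(125,180),(162,195),(150,230),(115,225),(148,175)]: print("mic",plane(c,np.array(p)*1.28,.03).round(3))
print(pick_plug((.4113,.0733,.036)))
r=set_plug(2)
print(arm.read_time())
E
```

```text
mic [ 0.327 -0.147  0.03 ]
mic [ 0.379 -0.164  0.03 ]
mic [ 0.364 -0.226  0.03 ]
mic [ 0.312 -0.223  0.03 ]
mic [ 0.358 -0.136  0.03 ]
picked (np.float64(0.4120231453384557), np.float64(0.07311202496533445)) 0.7287456050076444 0.7205581727768497 43.59154491685331
0.7287456050076444
hold 0.7256632332821248
set (0.143, np.float64(5.566932410166578)) 0.7252099122449224 [ 0.60134628 -0.13727645  0.14350894]
25.7333
```

```bash
python3 - <<'E'
from h import *
release(2)
print(pick_plug((.4228,-.0835,.036)))
r=set_plug(1)
if .141<r[0]<.146: release(1)
a=A+.7
print(pick_plug((.4367,-.2092,.036),a))
r=set_plug(0,a)
if .141<r[0]<.146: release(0)
go(.60,-.10,.36); arm.pause(.3); img,c=shot("wrist"); cv2.imwrite("pics/set.png",img)
print(arm.read_time())
E
```

```text
picked (np.float64(0.4231967488623655), np.float64(-0.08396120553966348)) 0.7255776737587679 0.7242734728320414 43.57812125002965
0.7255776737587679
hold 0.7241092080407405
set (0.143, np.float64(3.436401128910167)) 0.7220650579251668 [ 0.61110742 -0.22664853  0.14336981]
plug not as expected (array([ 0.40830985, -0.22274272,  0.036     ]), array([62.95114517, 64.8584137 ]), array([65.59627533, 66.72718811]))
None
hold 0.9010156281334161
set (0.1425, np.float64(0.8325013382880874)) 0.8985770591254845 [ 0.62100068 -0.31575682  0.14246063]
47.5083
```

View pics/set.png

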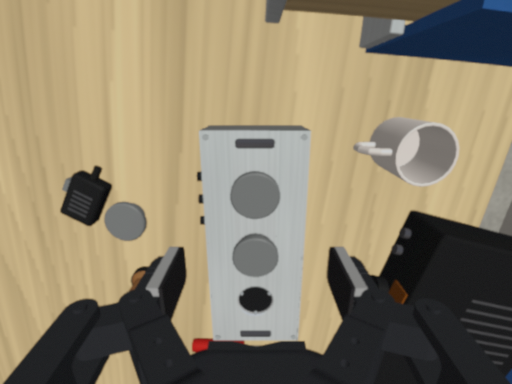

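Plugs 1 and 2 are set in their openings. The third was knocked aside to about (0.408,-0.223), image (125,221), right beside the microphone. I'll grip it along the line perpendicular to the microphone.

```bash
python3 - <<'E'
from h import *
arm.line_to((.621,-.3158,.26)) if arm.read_tool_pos()[2]<.2 else None
o=pick_plug((.4083,-.2227,.036),1.24,.86)
if o and o>.6:
    r=set_plug(0,A+.5)
    if .141<r[0]<.146: release(0)
go(.60,-.10,.36); arm.pause(.3); img,c=shot("wrist"); cv2.imwrite("pics/set2.png",img)
for X in HOLES: 
    e=blob(img,c,(*X,.092),"plug"); print(plane(c,e[0],.092) if e else e,e)
print(arm.read_time())
E
```

```text
picked (np.float64(0.4084548470007854), np.float64(-0.22263967942147964)) 0.727686060607823 0.7263153210078241 43.56350328598637
hold 0.7250811290373989
set (0.143, np.float64(4.282365308143534)) 0.7247369562515585 [ 0.62118389 -0.31610804  0.14350008]
[ 0.62056235 -0.31010432  0.092     ] ((255.0182647705078, 306.4067077636719), (42.60881805419922, 44.918670654296875), 101.26883697509766)
[ 0.61098228 -0.22343388  0.092     ] ((254.8404083251953, 255.0843505859375), (46.14963150024414, 48.060264587402344), 91.54166412353516)
[ 0.60125831 -0.136352    0.092     ] ((254.5592803955078, 194.6118621826172), (49.890995025634766, 52.317222595214844), 90.35047912597656)
60.3083
```

View pics/set2.png

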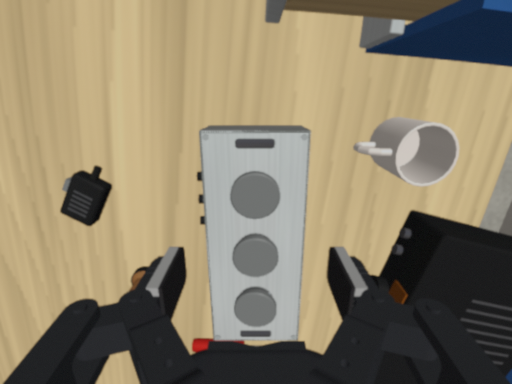

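All three plugs are now set in the openings, at image (255,306), (255,255) and (255,195). Next is the press block.

```bash
sed -i 's/cyl(.0165,(.064,))/cyl(.0165,(.016,.064))/' h.py; python3 - <<'E'
from h import *
arm.move_gripper(.75,90)
X=np.array((.4287,-.344,.05))
img,c,f=hover(X,"wood",.25); print(f); cv2.imwrite("pics/push.png",img)
if f:
    img,c,f=hover(f[0],"wood",.25); print(f); cv2.imwrite("pics/push.png",img)
print(arm.read_time())
E
```

```text
(array([ 0.42818149, -0.34165879,  0.05      ]), array([43.14650726, 51.82068634]), array([35.93172073, 44.54787827]))
(array([ 0.4282399 , -0.34184416,  0.05      ]), array([43.44497681, 51.99272156]), array([35.93494415, 44.70305252]))
62.75
```

View pics/push.png

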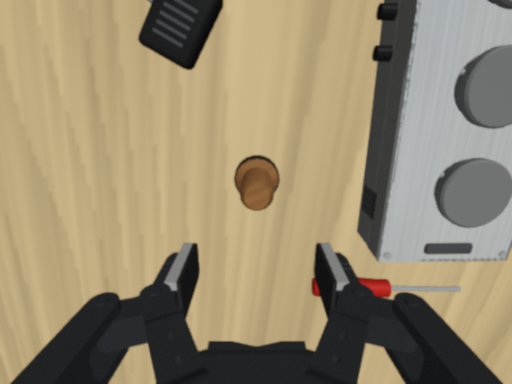

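```bash
python3 - <<'E'
from h import *
c=cam("wrist",(arm.read_tool_pos(),arm.read_eef_rot()))
print(plane(c,(257,196),.066),plane(c,(257,177),.016))
x,y=.4285,-.3445
for Z in(.016,.066): print(proj(c,(x,y,Z)))
E
```

```text
[ 0.42952992 -0.34865816  0.066     ] [ 0.42916677 -0.34409786  0.016     ]
[256.36497249 177.28215206]
[256.40733834 191.78079691]
```

The press block stands at about (257,177) at its collar, which gives (0.429,-0.345). I'll grip it and press the plugs.

```bash
cat > press.py <<'E'
from h import *
def press(h,dx=0.,dy=0.):
    x,y=HOLES[h]+(dx,dy)
    go(x,y,.26); print("hold",arm.read_opening())
    arm.line_to((x,y,.20),velocity=.12); arm.pause(.2); f0=arm.read_ft_force()[2]; z=.20; L=[]
    while z>.177:
        z-=.001; arm.line_to((x,y,z),velocity=.03); arm.pause(.05); f=arm.read_ft_force()[2]-f0; L.append((round(z,3),round(f,1)))
        if f>28 : break
    print(h,[l for l in L if l[1]>1],arm.read_opening())
    arm.line_to((x,y,.26),velocity=.12)
E
python3 - <<'E'
from press import *
x,y=.429,-.345
arm.line_to((x,y,.15)); arm.line_to((x,y,.099),velocity=.08); arm.move_gripper(.1,100)
print(arm.read_opening()); arm.line_to((x,y,.25)); print(arm.read_opening(),arm.read_finger_force())
press(1)
print(arm.read_time())
cv2.imwrite("pics/pr.png",np.hstack([arm.snapshot("scene")[180:340,100:300],arm.snapshot("side")[120:280,180:380]]).repeat(2,0).repeat(2,1))
E
```

```text
0.36766991234547775
0.3659917870516421 98.93451239011483
hold 0.36495958181206684
1 [(0.19, np.float64(4.4)), (0.189, np.float64(7.0)), (0.188, np.float64(8.0)), (0.187, np.float64(7.2)), (0.186, np.float64(9.9)), (0.179, np.float64(6.6)), (0.178, np.float64(11.6)), (0.177, np.float64(15.8))] 0.36106122290862847
75.3833
```

View pics/pr.png

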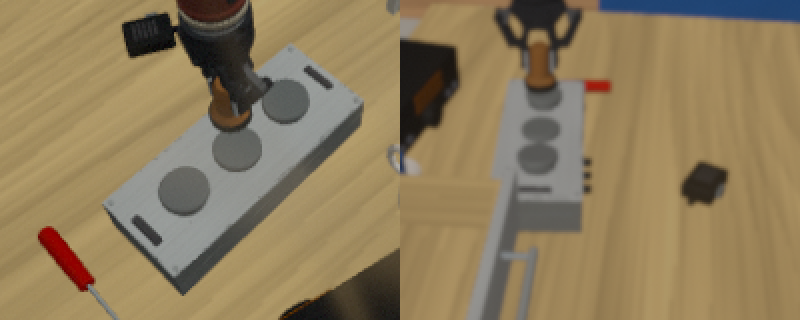

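Plug 1 snapped at z≈0.186, bottomed out on the panel, and now looks flat at (237,150) in the scene crop. The block is upright in the grip. I'll press the other two.

```bash
python3 - <<'E'
from press import *
press(0); press(2)
go(.57,-.10,.36); arm.pause(.3); img,c=shot("wrist"); s,d=cam("scene"),cam("side"); si,di=arm.snapshot("scene"),arm.snapshot("side")
for X in HOLES:
    vs=[]
    for im,k in((img,c),(si,s),(di,d)):
        e=blob(im,k,(*X,.082),"plug",30); 
        if e: vs.append((k,e[0])); print(plane(k,e[0],.080).round(4),np.round(e[1],1))
    print(tri(vs) if len(vs)>1 else None)
cv2.imwrite("pics/pr2.png",np.hstack([img,cv2.resize(si[200:340,130:290],(0,0),fx=384/140,fy=384/140)[:,:288]]))
print(arm.read_opening(),arm.read_time())
E
```

```text
hold 0.3621570968965988
0 [(0.199, np.float64(1.1)), (0.192, np.float64(1.9)), (0.191, np.float64(2.4)), (0.19, np.float64(5.4)), (0.189, np.float64(8.3)), (0.188, np.float64(8.9)), (0.187, np.float64(9.1)), (0.186, np.float64(10.9)), (0.185, np.float64(11.6)), (0.183, np.float64(1.2)), (0.181, np.float64(1.1)), (0.179, np.float64(6.8)), (0.178, np.float64(11.4)), (0.177, np.float64(14.5))] 0.366532074916686
hold 0.3646359234878732
2 [(0.19, np.float64(3.4)), (0.189, np.float64(5.9)), (0.188, np.float64(6.3)), (0.187, np.float64(7.2)), (0.186, np.float64(7.4)), (0.179, np.float64(6.9)), (0.178, np.float64(11.6)), (0.177, np.float64(16.4))] 0.36375306530087187
[ 0.6217 -0.315   0.08  ] [56.6 60.6]
[ 0.6116 -0.264   0.08  ] [43.1 46.3]
(array([ 0.61470789, -0.30883732,  0.05360875]), np.float64(1.3060073493406978))
[ 0.6396 -0.2232  0.08  ] [12.5 43.9]
[ 0.6141 -0.2259  0.08  ] [55.3 60.9]
[ 0.6049 -0.2178  0.08  ] [51.3 59.2]
(array([ 0.62023495, -0.22381414,  0.08088082]), np.float64(5.918839504116288))
[ 0.6015 -0.1357  0.08  ] [46.5 49.9]
[ 0.6044 -0.14    0.08  ] [54.2 58.9]
[ 0.5981 -0.1404  0.08  ] [50.4 62.8]
(array([ 0.60098307, -0.13866014,  0.07820853]), np.float64(0.9581870800855358))
0.366217270212182 94.8333
```

View pics/pr2.png

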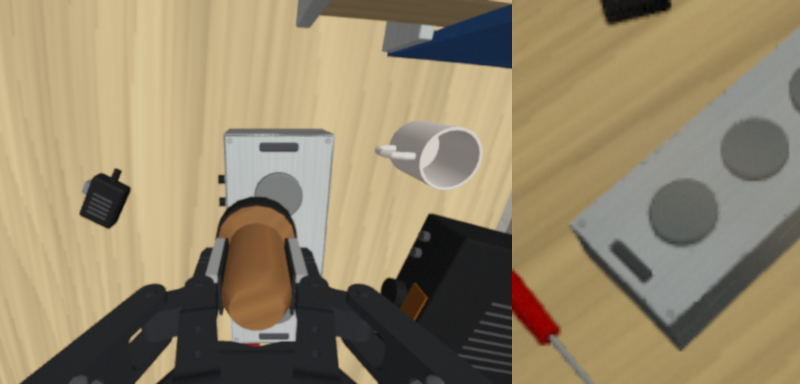

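All three plugs sit flat on the panel, and every press shows a snap followed by firm bottoming at the same height. I'll fix the drawer geometry from the earlier wrist and scene pictures.

```bash
python3 - <<'E'
from h import *
import pickle
V=pickle.load(open("v.pkl","rb")); s=cam("scene")
for a,b,e in [((138,220),(251,187),(317,139)),((231,219),(350,183),(341,122))]:
    print("bar",tri([(V[0][1],np.array(a)*1.28),(V[1][1],np.array(b)*1.28)]),tri([(V[0][1],np.array(a)*1.28),(V[1][1],np.array(b)*1.28),(s,e)])[0])
E
```

```text
bar (array([0.55103353, 0.16594274, 0.17949418]), np.float64(0.1802606229626173)) [0.55120441 0.16949613 0.18365112]
bar (array([0.54366266, 0.29035579, 0.18546531]), np.float64(0.7528319190170307)) [0.5466046  0.29174874 0.1802005 ]
```

View pics/drawer_crop.png

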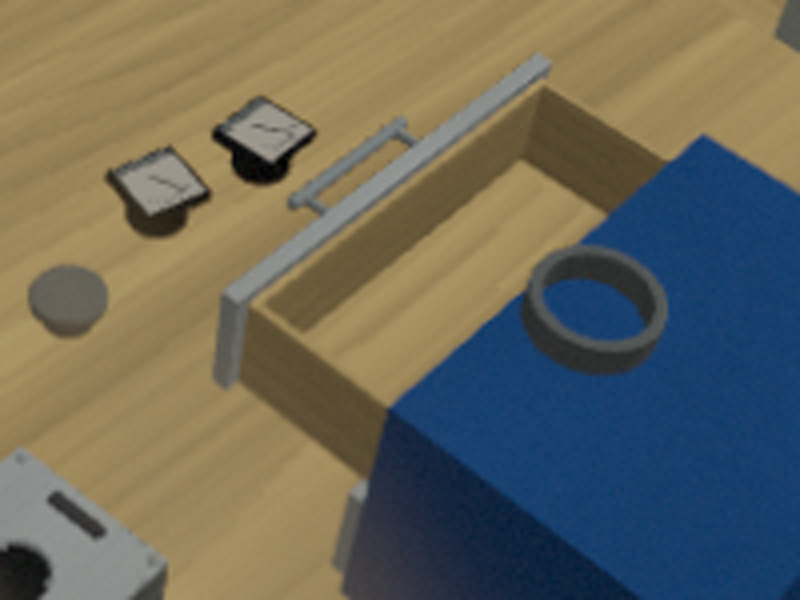

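The crop shows the drawer's front top edge from (228,295) to (545,62), the chest's front top corners at (390,410) and (703,137), and the far inner floor corner at (523,160).

```bash
python3 - <<'E'
from h import *
s=cam("scene")
for n,p,z in [("front",(228,295),.2),("front",(545,62),.2),("chest",(390,410),.22),("chest",(703,137),.22),("floor",(523,160),.12),("tape",(595,310),.24),("chestbackL",(800,196),.22)]:
    print(n,plane(s,np.array(p)/4+(240,90),z).round(3))
E
```

```text
front [0.593 0.059 0.2  ]
front [0.58  0.409 0.2  ]
chest [0.736 0.056 0.22 ]
chest [0.718 0.413 0.22 ]
floor [0.596 0.39  0.12 ]
tape [0.776 0.2   0.24 ]
chestbackL [0.799 0.418 0.22 ]
```

```bash
cat >> h.py <<'E'
YD=.042; AD=np.pi/2+YD
def P(dx,dy): c,s_=np.cos(YD),np.sin(YD); return np.array((.601+dx*c-dy*s_,.231+dx*s_+dy*c))
def meter(img,c,X,win=75):
    u,v=proj(c,X); S=cv2.cvtColor(img,cv2.COLOR_BGR2HSV)
    m=((S[...,1]<70)|(S[...,2]<60)).astype(np.uint8)*255; w=np.zeros_like(m); cv2.circle(w,(int(u),int(v)),win,255,-1); m&=w
    m=cv2.morphologyEx(m,cv2.MORPH_CLOSE,np.ones((5,5)))
    q=max(cv2.findContours(m,cv2.RETR_EXTERNAL,cv2.CHAIN_APPROX_NONE)[0],key=cv2.contourArea)
    b=np.array([plane(c,p,.040)[:2] for p in cv2.boxPoints(cv2.minAreaRect(q))])
    e=b[1]-b[0]; f=b[2]-b[1]; th=np.arctan2(e[1],e[0])
    th=np.pi/2+(th-np.pi/2+np.pi/4)%(np.pi/2)-np.pi/4
    return b.mean(0),th,(np.hypot(*e),np.hypot(*f))
E
python3 - <<'E'
from h import *
x,y=P(.056,-.11); print(x,y)
go(x,y,.32,AD); print("hold",arm.read_opening()); print(step_down(x,y,.232,.2185,4),arm.read_tool_pos())
arm.move_gripper(.62); arm.line_to((x,y,.34))
x0=(.374,.2078,.042)
for X in [x0,(.387,.3228,.042)]:
    arm.move_gripper(.95,60); go(X[0],X[1],.24,np.pi/2); arm.pause(.3); img,c=shot("wrist"); print(meter(img,c,X)); cv2.imwrite(f"pics/m{X[1]}.png",img)
cv2.imwrite("pics/mm.png",np.hstack([cv2.resize(cv2.imread(f"pics/m{y}.png"),(400,300)) for y in(.2078,.3228)]))
cv2.imwrite("pics/dr.png",np.vstack([cv2.imread("pics/mm.png"),np.hstack([cv2.resize(arm.snapshot(n),(400,300)) for n in("scene","side")])]))
print(arm.read_time())
E
```

```text
0.6615692570999923 0.12344831431188527
hold 0.3637458134277874
(0.219, np.float64(4.438692581595743)) [0.66194047 0.12346385 0.21983077]
(array([0.37059801, 0.20912313]), np.float64(1.3661428220851648), (np.float64(0.06552889433765005), np.float64(0.0633385828278083)))
(array([0.38348671, 0.32198436]), np.float64(1.668257576431368), (np.float64(0.06319495311666076), np.float64(0.06569645199789459)))
104.575
```

View pics/dr.png

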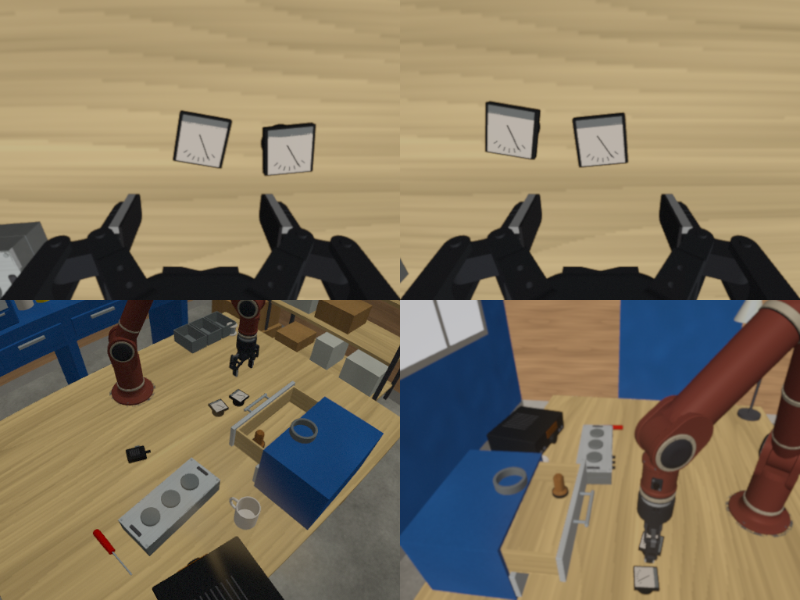

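The press block stands in the drawer and its contact height agrees with a floor at 0.12. Both meters are seen cleanly in the wrist views, at (202,140) and (600,140). Now I'll move them.

```bash
cat > m.py <<'E'
from h import *
def do_meter(X,dy):
    arm.move_gripper(.95,60); go(X[0],X[1],.24,np.pi/2); arm.pause(.2); img,c=shot("wrist"); m,th,sz=meter(img,c,(X[0],X[1],.042)); print(m,th,sz)
    if min(sz)<.055 or max(sz)>.075 or np.hypot(*(m-X))>.015: print("not as expected"); return
    x,y=m; arm.line_to((x,y,.20),ori=down(th)); arm.line_to((x,y,.091),velocity=.1); arm.move_gripper(.5,80); print(arm.read_opening())
    arm.line_to((x,y,.33),velocity=.2); print("hold",arm.read_opening())
    x,y=P(.056,dy); go(x,y,.33,AD); o=arm.read_opening(); print("hold",o)
    if o<.65: print("lost"); return
    print(step_down(x,y,.225,.209,4),arm.read_opening()); arm.move_gripper(.86); arm.line_to((x,y,.34),velocity=.2)
E
python3 - <<'E'
from m import *
do_meter(np.array((.3715,.209)),-.005)
do_meter(np.array((.384,.322)),.098)
go(.5,.40,.34,AD)
cv2.imwrite("pics/dr2.png",np.hstack([cv2.resize(arm.snapshot(n)[s],(400,300)) for n,s in(("scene",np.s_[60:240,220:460]),("side",np.s_[150:384,60:372]))]))
print(arm.read_time())
E
```

```text
[0.37011921 0.20872633] 1.3622723333015538 (np.float64(0.06565294007373126), np.float64(0.06290058809309942))
0.7493485015089184
hold 0.746824374656405
hold 0.7468979367714893
(0.211, np.float64(6.2725749583563815)) 0.749896726338927
[0.38292138 0.32159073] 1.6688127637815215 (np.float64(0.06312152838176599), np.float64(0.06583084205854554))
0.748422301001535
hold 0.7477592364393889
hold 0.7502630140567268
(0.217, np.float64(6.489535592381257)) 0.7553637751954734
126.8333
```

View pics/dr2.png

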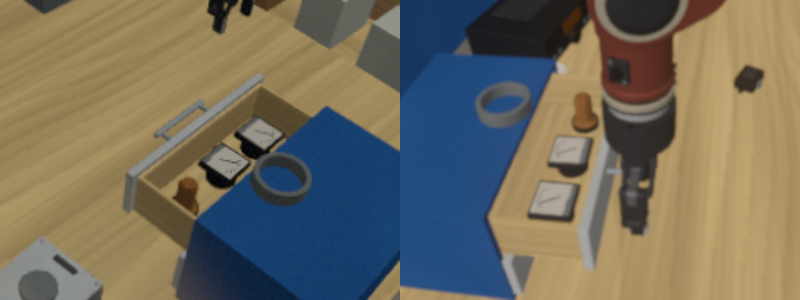

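Press block and both meters lie in the drawer: block at (187,193), meters at (225,165) and (259,134) in the left crop. I'll shut it by pushing the handle.

```bash
python3 - <<'E'
from h import *
arm.move_gripper(0.0,40)
u=np.array((np.cos(YD),np.sin(YD))); b=np.array((.549,.231))
q=b-.05*u; go(*q,.33,AD); arm.line_to((*q,.234)); arm.pause(.3); f0=arm.read_ft_force(); s=-.05; L=[]
while s<.16:
    s+=.004; arm.line_to((*(b+s*u),.234),velocity=.05); f=np.dot((arm.read_ft_force()-f0)[:2],-u); L.append((round(s,3),round(f,1)))
    if f>14: break
arm.pause(.3); print(L,(arm.read_ft_force()-f0)); 
q=b+(s-.06)*u; arm.line_to((*q,.234),velocity=.1); arm.line_to((*q,.36)); go(.5,.40,.36,AD); arm.pause(.5)
cv2.imwrite("pics/fin.png",np.hstack([cv2.resize(arm.snapshot(n),(400,300)) for n in("scene","side")]))
print(arm.read_time())
E
```

```text
[(-0.046, np.float64(0.3)), (-0.042, np.float64(-0.2)), (-0.038, np.float64(0.0)), (-0.034, np.float64(-0.0)), (-0.03, np.float64(-0.7)), (-0.026, np.float64(-0.1)), (-0.022, np.float64(-0.7)), (-0.018, np.float64(-0.4)), (-0.014, np.float64(0.4)), (-0.01, np.float64(0.0)), (-0.006, np.float64(-0.8)), (-0.002, np.float64(-0.5)), (0.002, np.float64(0.2)), (0.006, np.float64(-0.3)), (0.01, np.float64(-0.8)), (0.014, np.float64(-0.2)), (0.018, np.float64(-0.6)), (0.022, np.float64(-1.0)), (0.026, np.float64(-0.8)), (0.03, np.float64(-0.1)), (0.034, np.float64(-0.3)), (0.038, np.float64(-1.0)), (0.042, np.float64(0.3)), (0.046, np.float64(-0.0)), (0.05, np.float64(-0.8)), (0.054, np.float64(0.2)), (0.058, np.float64(-0.1)), (0.062, np.float64(-1.3)), (0.066, np.float64(-0.3)), (0.07, np.float64(-0.5)), (0.074, np.float64(0.2)), (0.078, np.float64(-0.9)), (0.082, np.float64(0.2)), (0.086, np.float64(-0.5)), (0.09, np.float64(-0.9)), (0.094, np.float64(-1.2)), (0.098, np.float64(-0.6)), (0.102, np.float64(-0.4)), (0.106, np.float64(0.4)), (0.11, np.float64(6.2)), (0.114, np.float64(12.2)), (0.118, np.float64(21.7))] [-21.64438997  -1.68013143  12.93320224]
143.2833
```

View pics/fin.png

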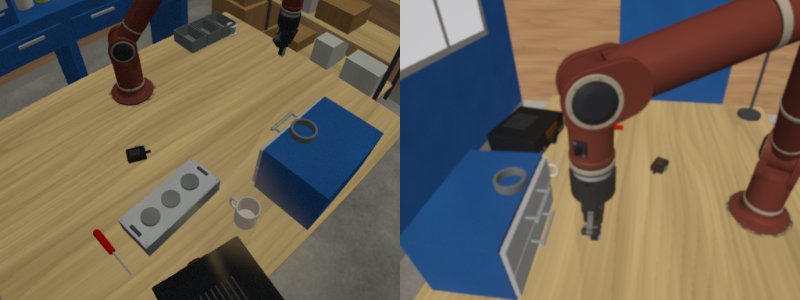

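The drawer appears shut. I'll do one last check of the drawer front and the panel, enlarged.

```bash
python3 - <<'E'
from h import *
go(.45,-.05,.40,np.pi/2); arm.pause(.5)
a=arm.snapshot("side")[190:384,0:260]; b=arm.snapshot("scene")[110:300,140:400]
cv2.imwrite("pics/fin2.png",np.hstack([cv2.resize(x,(400,296),interpolation=cv2.INTER_CUBIC) for x in(a,b)]))
E
```

```text
(no output)
```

View pics/fin2.png

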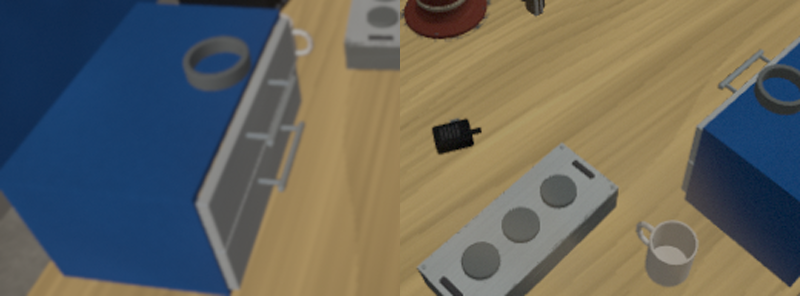

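The top drawer front is flush with the one below it, the three plugs lie flat, and the bystanders are in place. Handing in.

```bash
python3 -c "
from station import arm
print(arm.read_time()); print(arm.finish_job())"
```

```text
145.55
the job is handed in; nothing more can be done
None
```

I handed the job in at 145.6 s: all three plugs are pressed home with the block, both meters and the block are in the top drawer, the drawer is shut, and the bystanders look unmoved; no verdict was returned.

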